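Loosen the left-hand clamp nut of an indexing turntable

TASK

Loosen the bar-handled clamp nut in the middle of the pocket tray on the round turntable: give it about a quarter turn and let go. Its thread is left-handed, so it loosens clockwise seen from above; feel that it gives as you start, and never force it tighter. Do not turn the matching clamp nut on the long aluminium rail fixture.

Things in the scene. Friction and masses are not known exactly. Their poses are not given: they have to be found in the camera images.
- table_nut_grip (a point): Nut to loosen: steel bar 70 mm long, 14 thick, 30 tall (69 to 99 mm above the bench, stud end 5 more) on a round hub, central on a black 170 mm square tray (top at 54 mm; six pockets, pucks up to 58) on a round turntable, all fixed. Point: on the vertical turning axis at mid-bar, 84 mm up. Frame turns with the nut: x along the bar, y across its thickness, z up.
- table_nut (a joint): That nut's turn, rad: 0 = tight against its lock washer, growing CLOCKWISE seen from above (loosening) to 2.6; starts at 0 to 0.15. Clockwise it gives with a light even drag, about 0.25 N m, and stays where left, its rise under 1 mm; anticlockwise it comes up against the stiff lock washer at 0.
- table_washer (a joint): Twist of the round steel lock washer (38 mm wide, 4 thick) under that nut, rad: 0 at rest, growing ANTICLOCKWISE as the tight nut is forced tighter, against a stiff spring: about 0.3 N m to start it, 1.3 N m at 0.17 rad; it springs back when let go.
- fixture_nut (a joint): Turn of the nut that must stay as it is, same shape and size, on the steel strap of the fixture (a fixed rail of aluminium profile, 80 x 150 mm, 30 high) standing to the other side of the bench; rad, 0 = tight, as at the start, growing ANTICLOCKWISE seen from above (ordinary right-hand thread).
Mind the look-alikes: they are no part of the job. Leave any purple look-alike of the part that bears fixture_nut alone.

How it is judged (in metres and radians):
At the end, for the whole second after the job is handed in: The turntable's nut stands still, 60 to 126 degrees (1.05 to 2.2 rad) clockwise of its tight position, and the fixture's nut is within 0.2 rad of where it was (value of joint table_nut between 1.05 and 2.2 rad and velocity of joint table_nut between -0.05 and 0.05 rad/s and value of joint fixture_nut between -0.2 and 0.2 rad); the robot touches nothing.
It fails at once if the turntable's nut is forced tighter, twisting its lock washer more than 0.17 rad (10 degrees) (value of joint table_washer above 0.17 rad).
It fails at once if the fixture's nut is turned by more than 0.2 rad either way (value of joint fixture_nut above 0.2 rad or value of joint fixture_nut below -0.2 rad).
It also fails if it takes over 32 s, if anything falls off the work surface, if the arm or the gripper's body presses on something with over 40 N, if the wrist force passes 120 N, or if a joint passes its speed limit or range.

ROBOT

A 6-joint arm with a two-finger parallel gripper is mounted at the origin on the work surface. World frame = base frame: x ahead of the robot, y to its left, z up, the work surface at z = 0. Lengths are in m, angles in degrees, forces in N, time in s.
With the tool pointing down it reaches from about 0.375 to 0.9 m from the base axis. Payload 3.1 kg.
Tool frame: the origin (TCP) lies on the centre line of the jaws, within the pads' length; the fingertips stand 22 mm ahead of it and the grasp point (between the pads) lies 3 mm ahead of it; y points along the fingers, z is the direction in which the jaws open and shut, and the axes are right-handed (so a half turn about y gives the same grasp; the last joint's range is limited). The gripper opens to 87 mm and grips with 3 to 60 N. Pads are 19 mm wide; open, the fingers measure 117 mm over their backs; the gripper's body (75 mm by 190 mm) begins 51 mm behind the grasp point.
Start: joints at [59.559, 30.224, 82.088, -0, 67.689, -10.227], TCP at [0.216, 0.586, 0.245] pointing down, gripper open.
Joint ranges: [-176.69, 176.69], [-43.24, 126.21], [12.49, 139.97], [-82, 262], [0, 151.66], [-163.58, 163.58]. Speed limits (degrees/s): [159.86, 159.86, 180, 180, 180, 180].

INTERFACE

Orientations are given as a 3x3 rotation matrix whose columns are the frame's x, y, z axes.
In Python, from rig import bot gives the robot as it stands.
- The arm moves only by the tool jog_arm, never from a script. Its argument "motion" is one flat list of numbers, 6 for each row, row after row: the shift along the tool's x, y, z in mm, then the turn, a rotation vector about the tool's x, y, z in degrees. A call has 1 to 20 rows; each row is the pose to reach, as a shift and turn from the pose commanded when the call began, along the tool's axes at that moment; what a row does not reach only later rows make up. A row lasts 1/8 s, in which the tool goes at most 62.5 mm and 10.7 degrees, less where a joint would pass 70% of its speed; a pose out of reach is approached as far as the arm can. A call with a gripper value outside its range is refused whole. "gripper" is the opening, from 0 (shut) to 1 (fully open), set as the call begins (left out, the last holds). The fingers move at their own pace and stop on an object; the grip force is fixed at half the most. Time passes only in rows, so rows that repeat a pose let the fingers close. It gives the time, the measured TCP pose, the force and the opening at its end, in the units of the state.
- bot.read_state(): the state, without advancing time (a new reading comes with each control period).
- bot.capture(name): name is "scene" or "top" or "wrist"; returns (picture, depth): 384x512x3 uint8, red, green, blue; 384x512 float32, m along the optical axis (not along the pixel's ray), 0 where there is no reading.
- bot.get_calibration(name): a dict with "mtx" (3x3 intrinsics, pixels), "k1" (the pictures are not rectified: a ray, as slopes to the right and down, at radius r is drawn at 1 + k1 r^2 times it, then the intrinsics apply), "pose" (4x4, takes a point from camera to world coordinates); the wrist camera has in their place "hand_eye" (4x4, takes a point from camera to tool coordinates, whose origin is the TCP and whose axes are the tool frame's). Camera axes: x right, y up, looking along -z (the intrinsics and any distortion apply to the point x, -y, -z); pixel columns grow to the right and rows downward; lengths in m; the calibration is good to about 2 mm. A picture is of the moment at which its call begins: read the wrist's pose just before it. get_calibration takes no time and is no camera call.
- bot.hand_in(): hands the job in, once; it reports no verdict.
The state is a dict: "time_s": time; "joint_positions": joint angles; "qvel": joint speeds; "tau": joint torques, N m; "position": TCP position; "tcp_rot": TCP orientation; "force": force on the tool from outside, world axes, zero at the start; "moment": the same for the moment, N m; "opening": opening from 0.0 (shut) to 1.0 (fully open).
Only numpy, scipy, OpenCV 4.12 (cv2) and the standard library are available. Lean on these libraries where they do the work, as an engineer would, in place of code of your own. Each camera call takes 0.05 s, during which the arm holds its last target.

## Working session

There is one attempt and no reset: what is moved stays moved. The work goes in short steps, Python scripts to look and compute and a tool call to move; the robot and the scene stay as the last step left them, time stands still between calls to the robot, and variables do not carry over. Pictures are saved under pics/ and viewed, and the job is handed in when it is done.

Besides the shell and the picture viewer there is one more tool, called after "Request:" as name(argument=value, ...) on one line, values as JSON. jog_arm: Moves the arm, as the interface text tells. Its arguments: {"type":"object","properties":{"motion":{"type":"array","items":{"type":"number"}},"gripper":{"type":"number"}},"required":["motion"]}

```bash
mkdir -p pics; ls; python3 - <<'E'
from rig import bot
import cv2,numpy as np
s=bot.read_state();print(s)
for n in("scene","top"):
    p,d=bot.capture(n);cv2.imwrite(f"pics/{n}0.png",p[:,:,::-1]);np.savez(f"pics/{n}0.npz",p=p,d=d)
    c=bot.get_calibration(n);print(n,c)
E
```

```text
pics
{'time_s': 0.0, 'joint_positions': array([ 5.95599300e+01,  3.02777564e+01,  8.21575061e+01,  3.81782337e-04,
        6.76866863e+01, -1.02254790e+01]), 'qvel': array([ 0.02882466, -0.10429488, -0.03974496,  0.01127936, -0.02174553,
       -0.01686854]), 'tau': array([-3.12211869e-04, -4.40043640e+01, -1.76595908e+01,  6.34004991e-02,
        5.80443267e-02, -1.49971606e-04]), 'position': array([0.21556101, 0.58592212, 0.24357832]), 'tcp_rot': array([[ 9.38403974e-01, -1.08364421e-03,  3.45538431e-01],
       [-3.45539916e-01, -1.83190349e-03,  9.38402265e-01],
       [-3.83901121e-04, -9.99997735e-01, -2.09350784e-03]]), 'force': array([ 0.01721854,  0.58466323, -0.0188685 ]), 'moment': array([-0.03374159,  0.06159205,  0.00032341]), 'opening': 0.9997903154901134}
scene {'mtx': array([[406.18346198,   0.        , 251.94455698],
       [  0.        , 406.18346198, 186.2922902 ],
       [  0.        ,   0.        ,   1.        ]]), 'k1': -0.10204624866597266, 'pose': array([[-0.82799452, -0.37320931,  0.41849718,  0.92012326],
       [ 0.56073014, -0.55454969,  0.61486287,  0.64088949],
       [ 0.00260493,  0.74376707,  0.66843381,  0.93159801],
       [ 0.        ,  0.        ,  0.        ,  1.        ]])}
top {'mtx': array([[463.56000477,   0.        , 258.0576337 ],
       [  0.        , 463.56000477, 186.26084537],
       [  0.        ,   0.        ,   1.        ]]), 'k1': -0.17040797048278314, 'pose': array([[ 0.00492698,  0.99333405, -0.11516591,  0.24265193],
       [-0.99998536,  0.00463676, -0.00278781, -0.16110843],
       [-0.00223523,  0.11517796,  0.99334236,  1.27401448],
       [ 0.        ,  0.        ,  0.        ,  1.        ]])}
```

View pics/scene0.png

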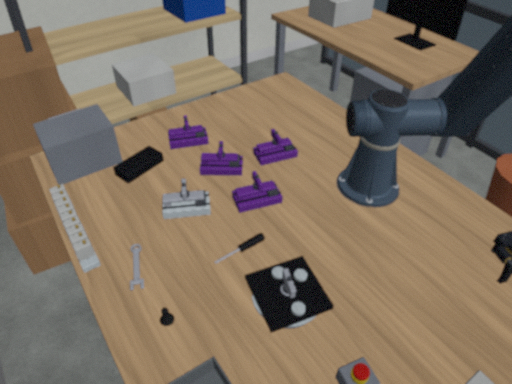

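View pics/top0.png

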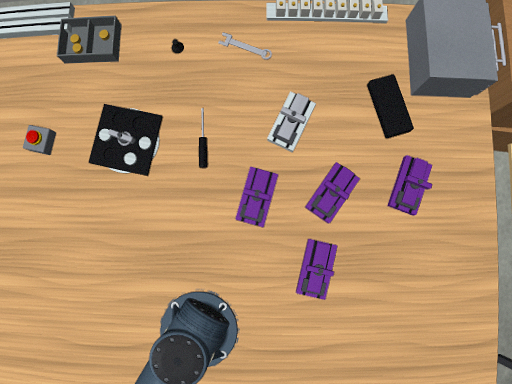

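Candidates in the top view are the nut on the black tray at (125,138), the silver fixture's nut at (293,118), and four purple look-alikes at (257,195), (332,192), (410,185) and (318,268). I choose the tray nut at (125,138). Next I measure it and check it in a close crop.

```bash
cat > h.py <<'E'
import numpy as np,cv2
def cloud(d,mtx,k1,T):
    h,w=d.shape;v,u=np.mgrid[:h,:w].astype(float)
    # distortion: r_d = r(1+k1 r^2)
    x=cv2.undistortPoints(np.stack([u.ravel(),v.ravel()],1)[:,None],mtx,np.array([k1,0,0,0.]))[:,0].reshape(h,w,2)
    P=np.stack([x[...,0]*d,-x[...,1]*d,-d],-1)
    return P@T[:3,:3].T+T[:3,3]
E
python3 - <<'E'
from h import *
from rig import bot
for n,(u,v) in (("top",(125,138)),("scene",(288,290))):
    z=np.load(f"pics/{n}0.npz");c=bot.get_calibration(n)
    W=cloud(z['d'],c['mtx'],c['k1'],c['pose'])
    m=np.zeros(z['d'].shape,bool);m[v-45:v+45,u-45:u+45]=1;m&=z['d']>0
    b=m&(W[...,2]>.075)&(W[...,2]<.115)
    P=W[b];print(n,len(P),P.mean(0),P.min(0),P.max(0),np.median(P[:,2]))
    (cx,cy),(a,bb),ang=cv2.minAreaRect((P[:,:2]*1000).astype(np.float32));print(cx,cy,a,bb,ang)
    q=P[:,:2]-P[:,:2].mean(0);w,V=np.linalg.eigh(q.T@q);print("axis deg",np.degrees(np.arctan2(V[1,1],V[0,1])))
    t=m&(W[...,2]>.048)&(W[...,2]<.06);P=W[t];print("tray",cv2.minAreaRect((P[:,:2]*1000).astype(np.float32)),np.median(P[:,2]))
    cr=z['p'][v-45:v+45,u-50:u+50,::-1];cv2.imwrite(f"pics/{n}crop.png",cv2.resize(cr,None,fx=6,fy=6,interpolation=cv2.INTER_CUBIC))
    # fixture
E
```

```text
top 157 [0.51125853 0.20533296 0.09756035] [0.49696345 0.17349157 0.07594909] [0.52993227 0.24012223 0.11085762] 0.09916655938187069
510.38714599609375 207.5680389404297 67.07345581054688 18.801057815551758 69.32970428466797
axis deg 71.13891512843405
tray ((513.658935546875, 206.38259887695312), (172.26358032226562, 171.4496612548828), 77.94160461425781) 0.054915142477200085
scene 220 [0.51971915 0.2124537  0.09538708] [0.50103197 0.1732236  0.07530533] [0.53337107 0.24357289 0.11078278] 0.09806588982356235
516.1570434570312 208.810302734375 71.47179412841797 15.53519344329834 69.95046997070312
axis deg 71.75121181788575
tray ((515.48828125, 207.66151428222656), (173.9879913330078, 172.33482360839844), 78.14298248291016) 0.0546674023529482
```

```bash
python3 -c "
import cv2,numpy as np
a=cv2.imread('pics/topcrop.png');b=cv2.imread('pics/scenecrop.png')
cv2.imwrite('pics/crops.png',cv2.resize(np.hstack([a,b]),(800,360)))"
```

```text
(no output)
```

View pics/crops.png

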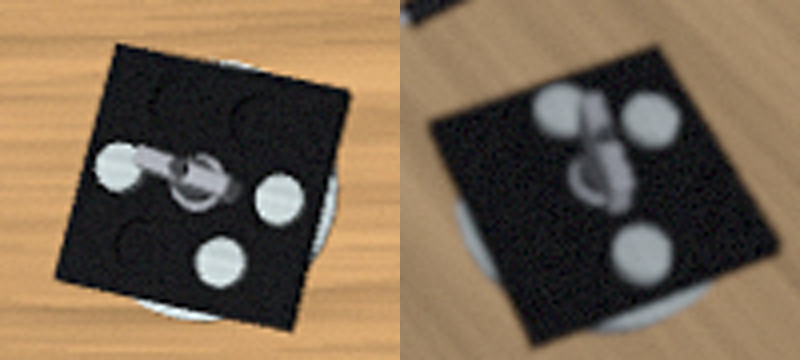

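The tray nut is confirmed: bar about 70 x 15 mm, top near 0.099, tray 172 mm square at z=0.055. Its bar lies along about 70.5° in world axes, centred near (0.515,0.207). Next I move above it for a wrist view, turning the jaws across the bar (+90° about tool y).

Request:
jog_arm(motion=[34,0,-21,0,7.5,0,68,0,-42,0,15,0,103,0,-63,0,22.5,0,137,0,-84,0,30,0,171,0,-105,0,37.5,0,205,0,-126,0,45,0,240,0,-147,0,52.5,0,274,0,-168,0,60,0,308,0,-190,0,67.5,0,342,0,-211,0,75,0,377,0,-232,0,82.5,0,411,0,-253,0,90,0,411,0,-253,0,90,0,411,0,-253,0,90,0,411,0,-253,0,90,0], gripper=1)

```text
time_s: 1.98
position: [0.5131, 0.208, 0.2443]
tcp_rot: [[-0.344, -0.001, 0.939], [-0.939, 0.0, -0.344], [0.0, -1.0, -0.001]]
force: [0.2, 0.5, -0.6]
opening: 1.001
```

```bash
cat > look.py <<'E'
from h import *
from rig import bot
import sys
tag=sys.argv[1]
s=bot.read_state();p,d=bot.capture("wrist");c=bot.get_calibration("wrist")
T=np.eye(4);T[:3,:3]=s['tcp_rot'];T[:3,3]=s['position']
print(s['time_s'],s['position'].round(4),s['joint_positions'].round(1),s['force'].round(1),s['moment'].round(2),s['opening'])
print(s['tcp_rot'].round(3))
W=cloud(d,c['mtx'],c['k1'],T@c['hand_eye'])
cv2.imwrite(f"pics/w{tag}.png",p[:,:,::-1])
m=(d>0)&(np.hypot(W[...,0]-.514,W[...,1]-.207)<.045)
for lo,hi in((.092,.102),(.08,.112)):
    P=W[m&(W[...,2]>lo)&(W[...,2]<hi)]
    if len(P)<20: continue
    print(len(P),P.mean(0).round(4),cv2.minAreaRect((P[:,:2]*1000).astype(np.float32)))
    q=P[:,:2]-P[:,:2].mean(0);w,V=np.linalg.eigh(q.T@q);print("axis",np.degrees(np.arctan2(V[1,1],V[0,1]))%180)
m=(d>0)&(W[...,2]>.05)&(W[...,2]<.056)&(np.hypot(W[...,0]-.514,W[...,1]-.207)<.13)
print("tray",cv2.minAreaRect((W[m][:,:2]*1000).astype(np.float32)))
z=s['tcp_rot'][:,2];print("jaw deg",np.degrees(np.arctan2(z[1],z[0])))
E
python3 look.py 1
```

```text
1.975 [0.5131 0.208  0.2443] [10.5 24.8 92.4  0.  62.9 30.6] [ 0.2  0.5 -0.6] [-0.07  0.08  0.06] 1.0014865457229527
[[-0.344 -0.001  0.939]
 [-0.939  0.    -0.344]
 [ 0.    -1.    -0.001]]
638 [0.5154 0.2071 0.0983] ((514.463623046875, 205.50436401367188), (69.20657348632812, 13.14824104309082), 70.24793243408203)
axis 70.28231755258882
753 [0.5155 0.2074 0.099 ] ((514.463623046875, 205.50436401367188), (69.20657348632812, 13.14824104309082), 70.24793243408203)
axis 70.29997225773953
tray ((514.7383422851562, 205.4793243408203), (169.6959228515625, 171.19996643066406), 78.05528259277344)
jaw deg -20.101941328863667
```

View pics/w1.png

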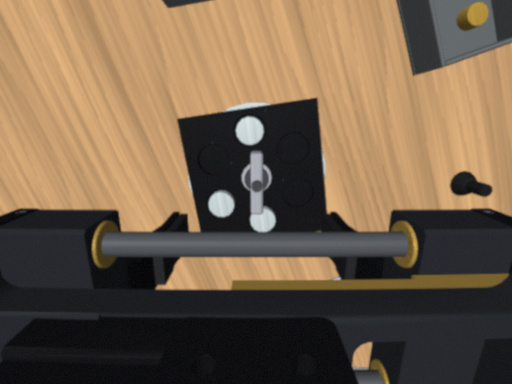

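The wrist view shows the bar centred at pixel (257,182), centre (0.5146,0.2055), 69 x 13 mm, at 70.25°. The jaws are across it within 0.5°. I descend to TCP z ≈ 0.094, which puts the fingertips at about 72 mm, clear of the hub and pucks.

Request:
jog_arm(motion=[0.3,25,0.6,0,0.5,0,0.6,55,1.2,0,1,0,1.3,85,2.3,0,1,0,1.3,110,2.3,0,1,0,1.3,130,2.3,0,1,0,1.3,142,2.3,0,1,0,1.3,150,2.3,0,1,0,1.3,150,2.3,0,1,0,1.3,150,2.3,0,1,0], gripper=1)

```text
time_s: 3.15
position: [0.5164, 0.2052, 0.0952]
tcp_rot: [[-0.362, 0.001, 0.932], [-0.932, 0.0, -0.362], [-0.001, -1.0, 0.001]]
force: [0.2, -0.4, 0.3]
opening: 1.004
```

```bash
python3 look.py 2
```

```text
3.15 [0.5164 0.2052 0.0952] [10.2 37.4 99.1  0.  43.4 31.4] [ 0.2 -0.4  0.3] [-0.09  0.04 -0.01] 1.0036580740620697
[[-0.362  0.001  0.932]
 [-0.932  0.    -0.362]
 [-0.001 -1.     0.001]]
1791 [0.5168 0.2167 0.098 ] ((498.6874694824219, 217.271728515625), (58.89832305908203, 52.20762252807617), 70.33233642578125)
axis 67.80224033149635
2100 [0.514  0.2178 0.0974] ((498.6874694824219, 217.271728515625), (58.89832305908203, 52.20762252807617), 70.33233642578125)
axis 55.36621967745118
tray ((517.0446166992188, 216.75717163085938), (147.65032958984375, 171.63198852539062), 78.23602294921875)
jaw deg -21.204808033509295
```

View pics/w2.png

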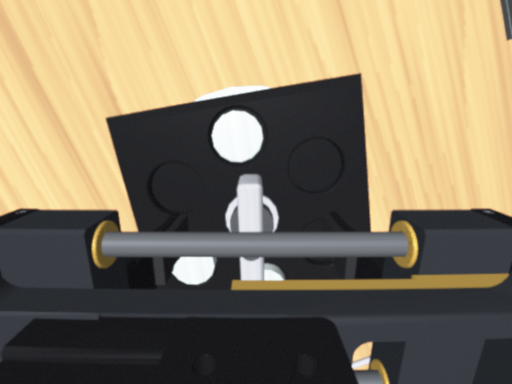

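The bar sits between the open fingers (bar at column 251, finger midline near 257), so the jaws are 1.5 mm too far along +z. I shift and close.

Request:
jog_arm(motion=[0,2,-1.6,0,0,0,0,2,-1.6,0,0,0], gripper=1)

```text
time_s: 3.45
position: [0.5142, 0.2057, 0.0927]
tcp_rot: [[-0.362, -0.0, 0.932], [-0.932, 0.0, -0.362], [-0.0, -1.0, -0.0]]
force: [0.3, -0.1, 0.5]
opening: 0.998
```

Request:
jog_arm(motion=[0,0,0,0,0,0,0,0,0,0,0,0,0,0,0,0,0,0,0,0,0,0,0,0], gripper=0.3)

```text
time_s: 3.95
position: [0.5144, 0.2056, 0.0925]
tcp_rot: [[-0.362, -0.0, 0.932], [-0.932, -0.0, -0.362], [0.0, -1.0, 0.0]]
force: [0.2, -0.0, 0.6]
opening: 0.632
```

Request:
jog_arm(motion=[0,0,0,0,0,0,0,0,0,0,0,0,0,0,0,0,0,0,0,0,0,0,0,0,0,0,0,0,0,0], gripper=0)

```text
time_s: 4.58
position: [0.5145, 0.2056, 0.0926]
tcp_rot: [[-0.361, 0.0, 0.933], [-0.933, -0.0, -0.361], [0.0, -1.0, 0.0]]
force: [0.4, 0.2, 0.1]
opening: 0.163
```

```bash
python3 look.py 3
```

```text
4.575 [0.5145 0.2056 0.0926] [10.2 37.6 99.3 -0.  43.1 31.4] [0.4 0.2 0.1] [-0.07  0.03  0.18] 0.16250608900082528
[[-0.361  0.     0.933]
 [-0.933 -0.    -0.361]
 [ 0.    -1.     0.   ]]
1903 [0.5189 0.2166 0.0978] ((516.1473999023438, 212.0727996826172), (57.03765106201172, 32.1893310546875), 52.862030029296875)
axis 70.07473386318712
2330 [0.5189 0.2166 0.0968] ((516.1473999023438, 212.0727996826172), (57.03765106201172, 32.1893310546875), 52.862030029296875)
axis 70.0747674206535
tray ((518.3643798828125, 223.97463989257812), (132.83184814453125, 171.47125244140625), 78.22550964355469)
jaw deg -21.15746301624015
```

The jaws stopped at 14.1 mm, so they are on the bar, and side forces are near zero. Now a small feel: 6° clockwise.

Request:
jog_arm(motion=[0,0,0,0,2,0,0,0,0,0,4,0,0,0,0,0,6,0,0,0,0,0,6,0], gripper=0)

```text
time_s: 5.12
position: [0.5144, 0.2056, 0.0926]
tcp_rot: [[-0.458, 0.0, 0.889], [-0.889, -0.0, -0.458], [-0.0, -1.0, 0.0]]
force: [0.3, -0.4, -0.5]
opening: 0.16
```

```bash
python3 look.py 4|head -2; python3 - <<'E'
from rig import bot
s=bot.read_state();print(s['tau'].round(2),s['moment'].round(2))
E
```

```text
5.125 [0.5144 0.2056 0.0926] [10.2 37.6 99.4 -0.  43.1 37.5] [ 0.3 -0.4 -0.5] [-0.17  0.01  0.2 ] 0.160454579055499
[[-0.458  0.     0.889]
[-6.000e-02 -4.216e+01 -1.016e+01  2.100e-01  4.000e-02  1.800e-01] [-0.14  0.04  0.13]
```

It gives with about 0.2 N m of even drag and no side force, so this is the loosening direction. I continue by 82°, in steps of about 6° per row.

Request:
jog_arm(motion=[0,0,0,0,5,0,0,0,0,0,11,0,0,0,0,0,17,0,0,0,0,0,23,0,0,0,0,0,29,0,0,0,0,0,35,0,0,0,0,0,40,0,0,0,0,0,40,0], gripper=0)

```text
time_s: 6.18
position: [0.5141, 0.2059, 0.0925]
tcp_rot: [[-0.922, -0.001, 0.388], [-0.388, 0.001, -0.922], [0.0, -1.0, -0.001]]
force: [-0.5, 1.2, 0.8]
opening: 0.157
```

Request:
jog_arm(motion=[0,0,0,0,5,0,0,0,0,0,11,0,0,0,0,0,17,0,0,0,0,0,23,0,0,0,0,0,29,0,0,0,0,0,35,0,0,0,0,0,40,0,0,0,0,0,42,0,0,0,0,0,42,0,0,0,0,0,42,0], gripper=0)

```text
time_s: 7.42
position: [0.5141, 0.2062, 0.0925]
tcp_rot: [[-0.944, -0.0, -0.329], [0.329, 0.001, -0.944], [0.001, -1.0, -0.001]]
force: [-1.8, 5.3, 0.3]
opening: 0.156
```

```bash
python3 look.py 5
```

```text
7.425 [0.5141 0.2062 0.0925] [1.030e+01 3.760e+01 9.940e+01 1.000e-01 4.310e+01 1.194e+02] [-1.8  5.3  0.3] [0.93 0.35 0.18] 0.15571255759249583
[[-0.944 -0.    -0.329]
 [ 0.329  0.001 -0.944]
 [ 0.001 -1.    -0.001]]
1877 [0.5261 0.2016 0.0977] ((521.1035766601562, 204.53005981445312), (31.661264419555664, 56.973514556884766), 53.947837829589844)
axis 161.70909878495598
2315 [0.526  0.2015 0.0967] ((521.1539306640625, 204.493408203125), (31.661264419555664, 57.09803771972656), 53.947837829589844)
axis 161.72119025121705
tray ((531.425537109375, 201.75503540039062), (171.12220764160156, 136.21035766601562), 78.19245910644531)
jaw deg -109.18630392615597
```

View pics/w5.png

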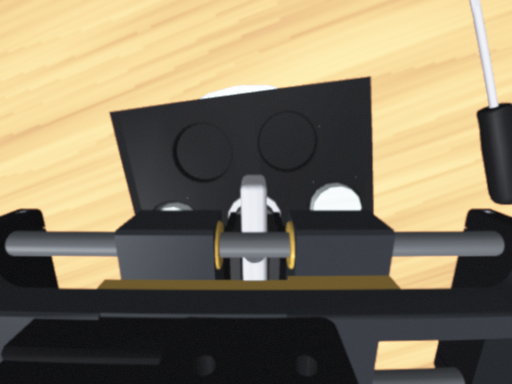

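The bar (columns 243-266) stays in the jaws and turned with them, now at about -18.5°, roughly 89° clockwise. Next I open, then lift straight up.

Request:
jog_arm(motion=[0,0,0,0,0,0,0,0,0,0,0,0,0,0,0,0,0,0,0,0,0,0,0,0,0,0,0,0,0,0,0,0,0,0,0,0,0,0,0,0,0,0], gripper=1)

```text
time_s: 8.35
position: [0.5144, 0.2056, 0.0926]
tcp_rot: [[-0.944, 0.0, -0.329], [0.329, -0.0, -0.944], [-0.0, -1.0, 0.0]]
force: [0.0, 0.3, -0.5]
opening: 0.871
```

Request:
jog_arm(motion=[0,-10,0,0,0,0,0,-30,0,0,0,0,0,-60,0,0,0,0,0,-90,0,0,0,0,0,-120,0,0,0,0,0,-140,0,0,0,0,0,-150,0,0,0,0,0,-150,0,0,0,0,0,-150,0,0,0,0], gripper=1)

```text
time_s: 9.48
position: [0.5137, 0.2055, 0.2417]
tcp_rot: [[-0.944, -0.002, -0.329], [0.329, -0.0, -0.944], [0.002, -1.0, 0.001]]
force: [0.3, -0.1, 0.3]
opening: 0.995
```

```bash
python3 look.py 6; python3 - <<'E'
from h import *
from rig import bot
p,d=bot.capture("top");cv2.imwrite("pics/top6.png",p[:,:,::-1])
a=np.load("pics/top0.npz")['p'][90:150,260:330];b=p[90:150,260:330]
print("fixture img diff",np.abs(a.astype(int)-b).mean())
E
```

```text
9.475 [0.5137 0.2055 0.2417] [ 10.2  24.9  92.6   0.   62.6 119.4] [ 0.3 -0.1  0.3] [-0.03  0.13 -0.03] 0.9950481512276436
[[-0.944 -0.002 -0.329]
 [ 0.329 -0.    -0.944]
 [ 0.002 -1.     0.001]]
665 [0.5162 0.2047 0.0981] ((514.7241821289062, 205.20252990722656), (13.82291030883789, 68.95188903808594), 72.06752014160156)
axis 162.02885163454067
784 [0.5164 0.2047 0.0989] ((514.7354736328125, 205.19888305664062), (13.82291030883789, 68.97571563720703), 72.06752014160156)
axis 162.008200907708
tray ((514.6668701171875, 205.17837524414062), (170.71087646484375, 169.81597900390625), 78.16483306884766)
jaw deg -109.21715659735364
fixture img diff 2.588888888888889
```

View pics/w6.png

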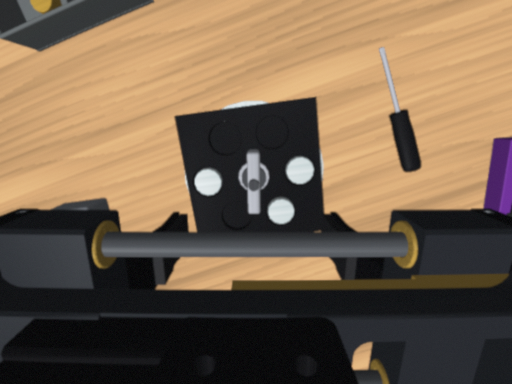

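View pics/top6.png

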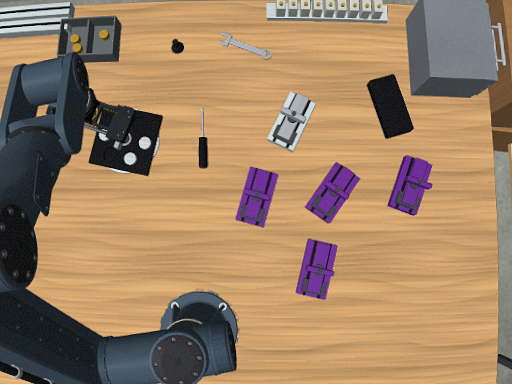

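The wrist picture shows the bar free at (253,182), now at -18°, so it turned 88.3° (1.54 rad). In the top picture the fixture at (293,120) looks unchanged. The gripper is clear and the force is about zero, so I hand in.

```bash
python3 -c "
from rig import bot
print(bot.hand_in())"
```

```text
the job is handed in; nothing more can be done
None
```

I loosened the turntable's clamp nut by about 88° clockwise seen from above, let go, and handed the job in at about 9.5 s. The hand-in reported no verdict.

- **Turn:** the wrist camera put the bar at 70.3° before and -18.0° after, a turn of 1.54 rad. With the unknown start of 0 to 0.15 rad, the nut should stand at about 1.54 to 1.69 rad, inside the 1.05 to 2.2 window.
- **Feel:** a first 6° clockwise met a light drag of about 0.2 N m, so that was the loosening direction. I never turned the gripper anticlockwise while it held the nut. The highest side force I read was about 5.6 N, at the end of the turn.
- **Release:** the gripper is open and about 150 mm above the grip height, reading roughly zero force.
- **Fixture nut:** I never went near it. It looks unchanged in the top view (mean pixel difference 2.6, which I take to be image noise).

The only disagreement was in the nut's position: the three cameras differed by up to about 6 mm. I used the wrist camera and tray values, and took out a last 1.6 mm offset before gripping. I did not measure the lock washer's twist or the nut's speed directly.

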